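# Set the lamp and hold the cam-lift inspection table at its top

## Task

Get the dish ready to be looked at under the magnifier. First turn the dimmer lever until it points straight at the index rider on the dimmer's scale, without shifting the rider; then swing the cam lever of the inspection stand up until it stands straight up, where the table with the dish is at its highest, and keep holding it still: the program finishes with the gripper still holding the lever there, as it springs back when let go. Keep the dish on its table and leave the other things on the worktop where they are.

Things in the scene. Friction and masses are not known exactly. Their poses are not given: they have to be found in the camera images.
- stand: Inspection stand, fixed: base plate 180 x 150 x 12 mm, two aluminium cheeks with a cross shaft and eccentric, a square table lifted by the cam, a column at the back with a round magnifier (88 mm across, top 192 mm above the worktop) over the table. Origin: on the worktop under the table's middle (base plate x -80 to +100 mm, y +-75). -x is its front, -y its right side (lever side), z up.
- cam_lever (a joint): Cam lever angle, rad: flat steel lever on the stand's right, turning on the shaft (along the stand's y); grey round bar grip at its end. 0 = on its stop, pointing to the front 0.17 above level; grows swinging up and back; 1.40 = straight up, highest lift; beyond (to 1.9) the table sinks again. A spring returns it to 0: 2 to 3 N at the grip. Pinch it from above; the round bar turns in the pads.
- cam_grip (a point): Point on the axis of the cam lever's bar grip (16 mm diameter, parallel to the shaft, 100 mm from it), 130 mm right of the stand's middle; moves with the lever. The bar runs 30 mm farther out from here and 45 mm farther in, to the lever.
- cam_shaft (a point): Point on the shaft's axis, 130 mm right of the stand's middle, 60 mm above the worktop: the centre of the arc (radius 100 mm) of cam_grip, fixed. Axes as the stand's: the bar grip is parallel to y, the arc lies in the x-z plane, -x to the front.
- lift_table (a joint): Lift of the stand's table, m: 0 at rest (top face 105 mm above the worktop), 0.0147 at the highest point (cam lever at 1.40). The table is 110 x 110 mm with a 4 mm rim; the cam drives it.
- dish: Round lidded culture dish, 89 mm across and 14 mm high, lying loose on the stand's table. Origin at the centre of its underside.
- dimmer: Lamp dimmer, fixed to the worktop: grey box 115 x 160 x 45 mm with an aluminium top bearing a scale in an arc. Origin at the centre of its underside; -x is its front, z up. A large analyser (fixed, over 0.5 m tall) stands on the worktop to its left, y above 0.33 m and x above 0.42 m: keep the arm clear of it.
- dimmer_lever (a joint): Angle of the dimmer lever, rad, 0 to 1.75. The steel lever turns level about an upright axis near the back of the dimmer's top and points forward: at 0 to the front left, at 0.87 straight to the dimmer's front (-x), at 1.75 to the front right (grows anticlockwise seen from above). Stays where it is left; about 1 N at the knob moves it.
- dimmer_knob (a point): Middle of the black upright round knob on the dimmer lever: 14 mm diameter, 34 mm high, from 65 to 99 mm above the worktop; this point is 85 mm above it, 52 mm from the lever's axis. Its -x axis points along the lever, outward.
- dimmer_pivot (a point): Point on the dimmer lever's upright axis at the height of dimmer_knob (85 mm above the worktop): the centre of the knob's arc, fixed. Axes as the dimmer's.
- rider (a joint): Angle of the index rider about the same axis and from the same zero as dimmer_lever: the lever points at the rider when both read the same. Leave it as it is (stiff).
- rider_tip (a point): Pointed inner tip of the index rider, a small dark steel block (10 x 12 x 8 mm, with a little pin on top, reaching 58 mm above the worktop) on the scale's outer edge; this point is 77 mm from the lever's axis. Its -x axis points outward from the lever's axis.
- cup: White specimen cup with screw lid, 53 mm across, 62 mm high, loose bystander; origin at the centre of its underside.
- marker: Black marker pen, 137 x 14 x 15 mm, lying along its y axis, loose bystander; origin under its middle.
- coverslips: Small white box, 29 x 34 x 15 mm, loose bystander; origin at the centre of its underside.
- tape: Roll of tape lying flat, 86 mm across, 18 mm high, loose bystander; origin at the centre of its underside.
There are look-alikes about, which are no part of the job. Leave any yellow look-alike of the dish alone.

How it is judged:
On the way:
1. the dimmer lever points at the index rider (within 0.08 rad) while the cam lever is still down (angle between the x axis of dimmer_knob and the x axis of rider_tip, either way round below 0.08 rad and value of joint cam_lever below 0.3 rad), for 0.3 s.
At the end, for the whole second after the job is handed in: The gripper's fingers hold the cam lever still (over 1 N) within 0.12 rad of straight up, with the table within 0.7 mm of its full 14.7 mm lift and the dish lying flat on it; the dimmer lever points within 0.08 rad of the index rider (angle between the x axis of dimmer_knob and the x axis of rider_tip, either way round below 0.08 rad and value of joint cam_lever between 1.28 and 1.52 rad and value of joint lift_table above 0.014 m and velocity of joint cam_lever between -0.05 and 0.05 rad/s and contact force between the fingers and stand above 1 N and z of dish in the frame of stand above 0.117 m and horizontal distance between dish and stand below 0.015 m and angle between dish's own z axis and vertical below 0.1 rad); the arm keeps its last pose, push and grip.
It fails at once if the index rider is shifted by more than 4 mm (distance of rider_tip from where it was at the start of the episode above 0.004 m).
It fails at once if the dish leaves its place on the table (horizontal distance between dish and stand above 0.025 m or angle between dish's own z axis and vertical above 0.35 rad).
It fails at once if another loose thing is pushed more than 30 mm away or tipped over (distance of any of cup, marker, coverslips, tape from where it was at the start of the episode above 0.03 m or angle between cup's own z axis and vertical above 0.6 rad).
It also fails if it takes over 51 s, if anything falls off the work surface, if the arm or the gripper's body presses on something with over 40 N, if the wrist force passes 120 N, or if a joint passes its speed limit or range.

## Robot

A 6-joint arm with a two-finger parallel gripper is mounted at the origin on a cart in front of the work surface, level with it; the furniture and walls round the work are solid. World frame = base frame: x ahead of the robot, y to its left, z up, the work surface at z = 0. Lengths are in m, angles in rad, forces in N, time in s.
With the tool pointing down it reaches from about 0.35 to 0.925 m from the base axis. Payload 6.4 kg.
Tool frame: the origin (TCP) lies on the centre line of the jaws, within the pads' length; the fingertips stand 8 mm ahead of it and the grasp point (between the pads) lies 11 mm behind it; z points along the fingers, y is the line along which they close (so a half turn about z gives the same grasp; the last joint's range is limited). The gripper opens to 94 mm and grips with 3 to 60 N. Pads are 16 mm wide; open, the fingers measure 119 mm over their backs; the gripper's body (75 mm by 177 mm) begins 78 mm behind the grasp point.
Start: joints at [1.128, 0.245, 1.558, -0, 1.339, -0.174], TCP at [0.173, 0.627, 0.213] pointing down, gripper open.
Joint ranges: [-3.13, 3.13], [-1.02, 2.26], [0.13, 2.54], [-0.95, 4.09], [0.21, 2.88], [-2.74, 2.74]. Speed limits (rad/s): [2.57, 2.57, 3.14, 3.14, 3.14, 3.14].

## Interface

Orientations are given as [roll, pitch, yaw] about the fixed x, y, z axes, in that order (R = Rz(yaw) Ry(pitch) Rx(roll)).
In Python, from bench import manip, command_gripper, sensors, vision, finder gives the robot as it stands. Calls block until the motion is done:
- manip.goto(position, orientation): joint-space move of the TCP to a pose.
- manip.servo_line(position, frame=None, vel=0.15, stop_force=None): straight line of the TCP; frame=None keeps the orientation; vel is the mean speed in m/s. With stop_force (N) it stops when the force on the tool has changed by that much, and returns True; else False.
- manip.movej(angles): joint-space move.
- command_gripper(opening, f_grip=None): opening from 0.0 (shut) to 1.0 (fully open); f_grip is the grip in N (None keeps the last); returns when the fingers have stopped.
- manip.pause(seconds).
- manip.solve_ik(position, orientation): joint angles nearest the present ones, or None.
- sensors.read_state(): the state.
- vision.snapshot(name): name is "side" or "top"; returns the picture (420x560x3 uint8, red, green, blue); there is no depth.
- vision.camera_model(name): a dict with "camera_matrix" (3x3 intrinsics, pixels), "k1" (the pictures are not rectified: a ray, as slopes to the right and down, at radius r is drawn at 1 + k1 r^2 times it, then the intrinsics apply), "eye" and "rotation" of the camera in the world. Camera axes: x right, y up, looking along -z (the intrinsics and any distortion apply to the point x, -y, -z); pixel columns grow to the right and rows downward; lengths in m; the calibration is good to about 2 mm. A picture is of the moment at which its call begins. camera_model takes no time and is no camera call.
A pose or a line that the arm cannot do raises manip.PlanningError and nothing moves.
- manip.hand_in(): hands the job in; it is judged then, once.
Trained networks look in the newest picture that a camera, given by its name, has taken for a name from the list of things; names that differ only in an ending like _2 or _b are one class to them, and where a whole thing is asked for, a point or a joint stands for the part that bears it (a point fixed in the world has none). Each returns a list of dicts, best first, with "conf" (0 to 1); they miss things now and then, are a little off and sometimes report something else, mostly with a low value. They report only what shows in the picture. A call takes as long as a camera call. They do not tell look-alikes from the thing itself.
- finder.boxes_of(query, camera): "uv" ([column, row] in pixels, amid what is visible of it).
- finder.regions_of(query, camera): "pixels" (420x560 bool, what is visible of it) and "uv" ([column, row] in pixels, amid what is visible of it).
- finder.landmark_of(query, camera): "uv" ([column, row] in pixels: a listed point, or the origin of a listed thing).
The state is a dict: "clock": time; "joint_pos": joint angles; "dq": joint speeds; "joint_efforts": joint torques, N m; "tool_pos": TCP position; "tcp_rot": TCP orientation; "ft_force": force on the tool from outside, world axes, zero at the start; "moment": the same for the moment, N m; "width": opening from 0.0 (shut) to 1.0 (fully open); "grasp_force": force on a finger pad.
Only numpy, scipy, OpenCV 4.12 (cv2) and the standard library are available. Lean on these libraries where they do the work, as an engineer would, in place of code of your own. Each camera call takes 0.05 s, during which the arm holds its last target. There are 200 camera calls.

## Working session

There is one attempt and no reset: what is moved stays moved. The work goes in short steps, each a Python script; the robot and the scene stay as the last script left them, time stands still between calls to the robot, and variables do not carry over. Pictures are saved under pics/ and viewed, at most 10 in all, crops included, and the job is handed in when it is done.

```bash
mkdir -p pics; cat > h.py <<'E'
import numpy as np, cv2
from bench import manip, command_gripper, sensors, vision, finder
def ray(uv,cam):
    m=vision.camera_model(cam);K=np.array(m["camera_matrix"]);k=m["k1"]
    d=np.linalg.inv(K)@[uv[0],uv[1],1];d=d[:2];r=np.hypot(*d);s=r
    for _ in range(50): s=r/(1+k*s*s)
    d=d*(s/r if r>0 else 1)
    R=np.array(m["rotation"]);v=R@np.array([d[0],-d[1],-1.]);return np.array(m["eye"]),v
def atz(uv,cam,z):
    e,v=ray(uv,cam);return e+v*(z-e[2])/v[2]
def proj(p,cam):
    m=vision.camera_model(cam);K=np.array(m["camera_matrix"]);q=np.array(m["rotation"]).T@(np.array(p)-m["eye"])
    a=np.array([q[0],-q[1]])/-q[2];a=a*(1+m["k1"]*(a@a));return (K@[a[0],a[1],1])[:2]
def tri(u1,u2):
    (e1,a),(e2,b)=ray(u1,"top"),ray(u2,"side")
    s=np.linalg.lstsq(np.stack([a,-b],1),e2-e1,rcond=None)[0]
    p,q=e1+s[0]*a,e2+s[1]*b;return (p+q)/2,np.linalg.norm(p-q)
E
python3 - <<'E'
from h import *
np.set_printoptions(precision=3,suppress=True)
im={}
for c in("top","side"):
    im[c]=vision.snapshot(c);cv2.imwrite(f"pics/{c}.png",im[c][:,:,::-1]);print(c,vision.camera_model(c)["eye"])
for n in["stand","cam_grip","cam_shaft","dish","dimmer","dimmer_knob","dimmer_pivot","rider_tip","cup","marker","coverslips","tape"]:
    for c in im:
        print(n,c,[(np.round(r["uv"],1).tolist(),round(r["conf"],2)) for r in finder.landmark_of(n,c)[:4]])
print(sensors.read_state()["clock"])
E
```

```text
top [ 0.428 -0.114  1.075]
side [ 0.294 -1.232  0.609]
stand top [([277.6, 208.3], 0.67)]
stand side [([295.1, 232.4], 0.62)]
cam_grip top [([336.3, 243.0], 0.73), ([278.9, 206.3], 0.71)]
cam_grip side [([268.6, 230.6], 0.92)]
cam_shaft top []
cam_shaft side [([304.7, 231.1], 0.59)]
dish top [([371.1, 187.2], 0.73), ([277.5, 204.9], 0.63)]
dish side [([295.1, 192.8], 0.92), ([279.9, 288.0], 0.58)]
dimmer top [([181.5, 235.6], 0.96)]
dimmer side [([247.0, 194.9], 0.94), ([340.1, 300.0], 0.2)]
dimmer_knob top [([156.7, 235.0], 0.72), ([392.1, 203.7], 0.72)]
dimmer_knob side [([246.3, 164.1], 0.56)]
dimmer_pivot top [([167.0, 215.8], 0.82)]
dimmer_pivot side [([261.3, 168.7], 0.6)]
rider_tip top [([280.0, 204.4], 0.48), ([194.7, 241.4], 0.44)]
rider_tip side [([340.9, 300.5], 0.7), ([243.8, 164.4], 0.17)]
cup top [([370.1, 186.1], 0.54), ([181.5, 236.4], 0.15)]
cup side [([350.2, 277.5], 0.7), ([341.7, 297.6], 0.56), ([223.2, 229.9], 0.24)]
marker top [([391.6, 202.6], 0.69), ([167.7, 216.5], 0.52)]
marker side [([341.1, 298.5], 0.74)]
coverslips top [([250.9, 272.4], 0.42)]
coverslips side [([244.6, 165.6], 0.63), ([223.5, 227.9], 0.41)]
tape top [([419.2, 252.2], 0.71), ([157.4, 236.4], 0.51), ([367.9, 185.2], 0.15)]
tape side [([285.3, 330.8], 0.88)]
1.3
```

View pics/top.png

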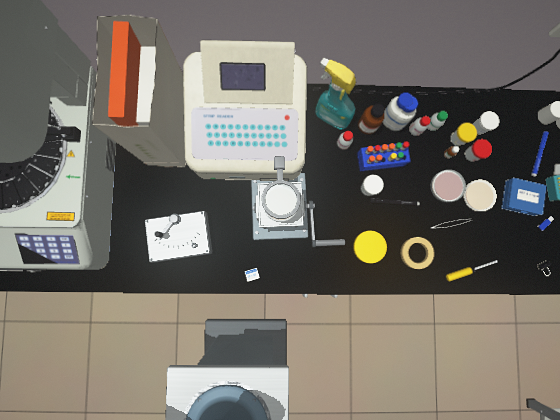

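View pics/side.png

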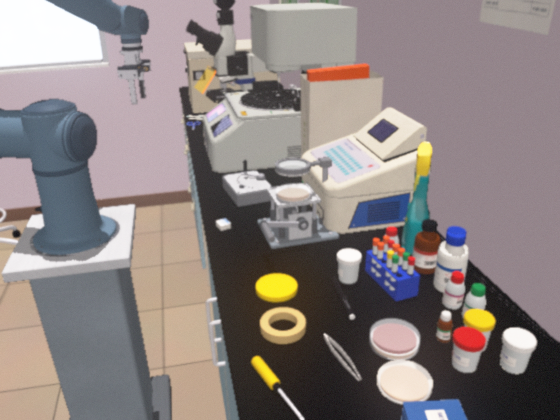

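The top picture shows the dimmer at (180,235) with its lever pointing front left, the stand at (278,207), and the cam bar at (315–344,243). The yellow disc at (370,247) is the look-alike and isn't used. The side picture agrees: stand (295,215), dimmer (247,185). Next I'll enlarge the dimmer and the stand.

```bash
python3 - <<'E'
from h import *
np.set_printoptions(precision=3,suppress=True)
t=cv2.imread("pics/top.png");s=cv2.imread("pics/side.png")
r=lambda a,x:cv2.resize(a,x,interpolation=cv2.INTER_CUBIC)
a=r(t[200:270,140:215],(400,373));b=r(t[165:255,240:350],(400,327));c=r(s[150:210,215:280],(400,369));d=r(s[150:250,245:345],(400,400))
o=np.zeros((600,800,3),np.uint8);o[:300,:400]=r(a,(400,300));o[:300,400:]=r(b,(400,300));o[300:,:400]=r(c,(400,300));o[300:,400:]=r(d,(400,300))
cv2.imwrite("pics/crop.png",o)
print("knob",atz([156.7,235],"top",.085),tri([156.7,235],[246.3,164.1]))
print("pivot",atz([167,215.8],"top",.085),tri([167,215.8],[261.3,168.7]))
print("rider",atz([194.7,241.4],"top",.05))
print("dimmer",atz([181.5,235.6],"top",0.0),"side",atz([247,194.9],"side",0))
print("grip",atz([336.3,243],"top",.077),atz([268.6,230.6],"side",.077),tri([336.3,243],[268.6,230.6]))
print("stand",atz([277.6,208.3],"top",0),atz([295.1,232.4],"side",0))
print("dish",atz([277.5,204.9],"top",.105),atz([295.1,192.8],"side",.105))
print("shaft",atz([304.7,231.1],"side",.06))
print("markerpen",atz([392,203],"top",0.0),"tape",atz([419,252],"top",.0),"coversl",atz([250.9,272.4],"top",0),"cup",atz([371,187],"top",0))
E
```

```text
Traceback (most recent call last):
  File "h.py", line 10, in atz
    e,v=ray(uv,cam);return e+v*(z-e[2])/v[2]
                                        ~^^^
IndexError: invalid index to scalar variable.
```

View pics/crop.png

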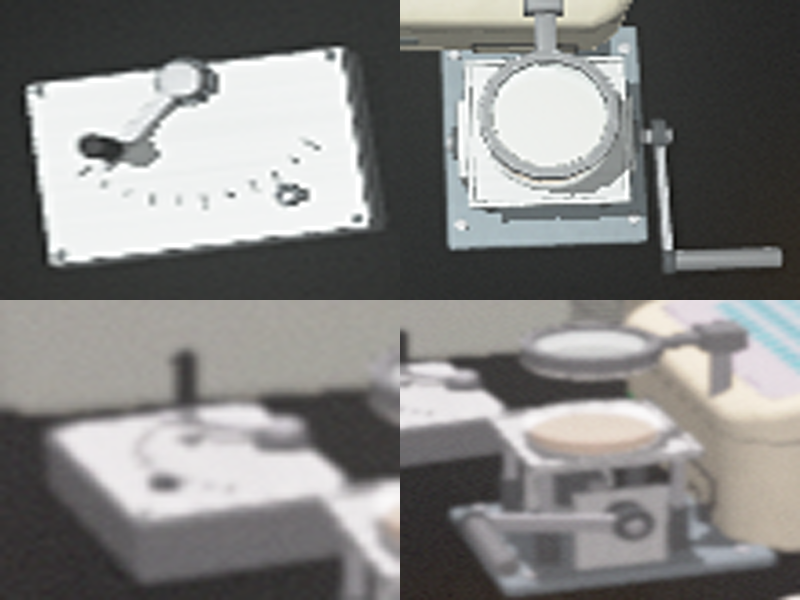

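Crop top left: dark knob at about (158.7,234.5), hub (175,219), rider at (194.4,245) in the top picture. Top right: cam bar from (314,242) to (344,242). The bottom views agree. The rotation in the camera model isn't a matrix, so I'll fix the helper.

```bash
sed -i 's/R=np.array(m\["rotation"\])/R=rot(m)/; s/np.array(m\["rotation"\])\.T/rot(m).T/' h.py
cat >> h.py <<'E'
from scipy.spatial.transform import Rotation as Ro
def rot(m):
    r=np.array(m["rotation"],float)
    return r if r.ndim==2 else (Ro.from_euler("xyz",r) if r.size==3 else Ro.from_quat(r)).as_matrix()
E
python3 - <<'E'
from h import *
np.set_printoptions(precision=3,suppress=True)
print(vision.camera_model("top"),vision.camera_model("side"))
print("knob",atz([158.7,234.5],"top",.099),tri([156.7,235],[246.3,164.1]))
print("pivot",atz([175.1,219.1],"top",.06),tri([167,215.8],[261.3,168.7]), atz([167,215.8],"top",.085))
print("rider",atz([194.4,245],"top",.055), atz([194.7,241.4],"top",.052))
C=np.array([atz(u,"top",.045) for u in([145.25,220.5],[204.7,211.2],[210.3,252.5],[149.75,261.1])]);print("corners",C,C.mean(0),[np.linalg.norm(C[i]-C[i-1]) for i in range(4)])
T=np.array([atz([140+x/5.333,200+y/4.286],"top",.046) for x,y in([85,173],[106,184],[126,194],[152,200],[180,202],[204,203],[230,194],[256,184],[298,156],[314,144])])
from scipy.optimize import least_squares
print("tick circle",least_squares(lambda q:np.hypot(T[:,0]-q[0],T[:,1]-q[1])-q[2],[.48,.15,.07]).x)
print("grip end",atz([344,242],"top",.077),"inner",atz([314.5,242],"top",.077),"det",tri([336.3,243],[268.6,230.6]))
print("stand",atz([277.6,208.3],"top",0),atz([295.1,232.4],"side",0))
print("dish",atz([277.5,204.9],"top",.105),atz([295.1,192.8],"side",.105))
print("shaft",atz([304.7,231.1],"side",.06))
for n,u in dict(pen=[392,203],tape=[419,252],cov=[250.9,272.4],cup=[372,187]).items(): print(n,atz(u,"top",0))
E
```

```text
{'camera_matrix': array([[395.175,   0.   , 284.414],
       [  0.   , 395.175, 212.566],
       [  0.   ,   0.   ,   1.   ]]), 'k1': -0.031889018116839085, 'eye': array([ 0.428, -0.114,  1.075]), 'rotation': array([ 0.122, -0.034, -1.564])} {'camera_matrix': array([[488.303,   0.   , 278.739],
       [  0.   , 488.303, 204.095],
       [  0.   ,   0.   ,   1.   ]]), 'k1': -0.06800812806202967, 'eye': array([ 0.294, -1.232,  0.609]), 'rotation': array([ 1.132,  0.019, -0.221])}
knob [0.49  0.163 0.099] (array([0.493, 0.171, 0.084]), np.float64(0.006349786092085245))
pivot [0.532 0.133 0.06 ] (array([0.539, 0.151, 0.072]), np.float64(0.0005751325285053521)) [0.538 0.148 0.085]
rider [0.467 0.083 0.055] [0.476 0.083 0.052]
corners [[0.529 0.214 0.045]
 [0.555 0.061 0.045]
 [0.448 0.043 0.045]
 [0.425 0.198 0.045]] [0.489 0.129 0.045] [np.float64(0.10600820962739592), np.float64(0.15562629281290039), np.float64(0.1087880213752993), np.float64(0.15636948580839327)]
tick circle [0.533 0.138 0.072]
grip end [ 0.477 -0.299  0.077] inner [ 0.476 -0.223  0.077] det (array([ 0.474, -0.277,  0.088]), np.float64(0.000984020394795473))
stand [ 0.571 -0.13   0.   ] [ 0.57  -0.143  0.   ]
dish [ 0.566 -0.128  0.105] [ 0.575 -0.126  0.105]
shaft [ 0.566 -0.25   0.06 ]
pen [ 0.59  -0.449  0.   ]
tape [ 0.454 -0.521  0.   ]
cov [ 0.397 -0.06   0.   ]
cup [ 0.634 -0.393  0.   ]
```

```bash
cat >> h.py <<'E'
PIV=np.array([.532,.135]); DOWN=np.pi
def knobpose(a,r=.052,z=.079): # a: world direction of lever
    return [PIV[0]+r*np.cos(a),PIV[1]+r*np.sin(a),z],[DOWN,0,a-np.pi]
E
python3 - <<'E'
from h import *
np.set_printoptions(precision=3,suppress=True)
s=sensors.read_state();print(s["tcp_rot"],s["width"],s["clock"])
for p,o in[([.28,.3,.25],[DOWN,0,-.3]),knobpose(2.553,z=.2),knobpose(2.553),knobpose(3.2),knobpose(3.816),([.476,-.271,.2],[DOWN,0,np.pi/2]),([.476,-.271,.2],[DOWN,0,-np.pi/2]),([.575,-.271,.15],[DOWN,0,np.pi/2]),([.575,-.271,.15],[DOWN,0,-np.pi/2])]:
    q=manip.solve_ik(p,o);print(np.round(p,3),o[2],q)
c=[atz([240+(x-400)/3.636,165+y/3.333],"top",.012) for x,y in([450,247],[646,238],[635,28])]
print(c)
E
```

```text
[-3.142 -0.     2.873] 1.001906900791926 1.3
[0.28 0.3  0.25] -0.3 [ 0.542 -0.393  2.094 -0.     1.441  2.413]
[0.489 0.164 0.2  ] -0.5885926535897932 [ 0.103 -0.061  1.911 -0.     1.291  2.263]
[0.489 0.164 0.079] -0.5885926535897932 [ 0.103  0.101  1.99  -0.     1.051  2.263]
[0.48  0.132 0.079] 0.05840734641020706 [ 0.04   0.06   2.034 -0.     1.048  1.553]
[0.491 0.103 0.079] 0.6744073464102067 [-0.021  0.07   2.023 -0.     1.048  0.876]
[ 0.476 -0.271  0.2  ] 1.5707963267948966 [-0.725  0.019  1.833  0.     1.29  -0.725]
[ 0.476 -0.271  0.2  ] -1.5707963267948966 [-0.725  0.019  1.833 -0.     1.29   2.417]
[ 0.575 -0.271  0.15 ] 1.5707963267948966 [-0.619  0.273  1.645  0.     1.224 -0.619]
[ 0.575 -0.271  0.15 ] -1.5707963267948966 [-0.619  0.273  1.645 -0.     1.224  2.523]
[array([ 0.485, -0.067,  0.012]), array([ 0.494, -0.212,  0.012]), array([ 0.667, -0.204,  0.012])]
```

```bash
sed -i 's/a-np.pi\]/a]/' h.py; python3 - <<'E'
from h import *
np.set_printoptions(precision=3,suppress=True)
a0,a1=2.553,3.816
command_gripper(.45,f_grip=6)
manip.goto([.28,.3,.25],[DOWN,0,2.7])
manip.goto(*knobpose(a0,z=.16))
p,o=knobpose(a0);print(manip.servo_line(p,vel=.1,stop_force=8))
command_gripper(0.0,f_grip=6)
s=sensors.read_state();print(s["width"]*94,s["grasp_force"],s["clock"],s["tool_pos"])
n=8
for i in range(1,n+1):
    p,o=knobpose(a0+(a1-a0)*i/n);manip.servo_line(p,o,vel=.08)
    f=sensors.read_state();print(f["ft_force"],round(f["width"]*94,1))
command_gripper(.45)
p,o=knobpose(a1,z=.2);manip.servo_line(p,vel=.2)
manip.goto([.40,-.1,.3],[DOWN,0,2.2])
print(sensors.read_state()["clock"])
im=vision.snapshot("top");cv2.imwrite("pics/t2.png",cv2.resize(im[195:275,135:225,::-1],(720,600),interpolation=cv2.INTER_CUBIC,fx=8,fy=8))
im=vision.snapshot("side");cv2.imwrite("pics/s2.png",im[:,:,::-1])
for n in["dimmer_knob","rider_tip"]:print(n,[(np.round(r["uv"],1),round(r["conf"],2)) for r in finder.landmark_of(n,"top")[:3]])
E
```

```text
False
13.788773975052251 6.0002028197050095 6.0667 [0.489 0.164 0.079]
[ 3.848 -1.407 -1.189] 13.9
[ 7.079 -1.797 -3.265] 13.8
[ 8.511 -0.979 -2.982] 13.8
[ 8.315  0.274 -2.551] 13.9
[ 8.63   2.42  -2.861] 13.6
[ 7.364  2.389 -2.572] 13.8
[ 7.575  4.013 -2.108] 13.7
[ 6.25   4.299 -0.889] 13.8
10.9583
dimmer_knob []
rider_tip []
```

View pics/t2.png

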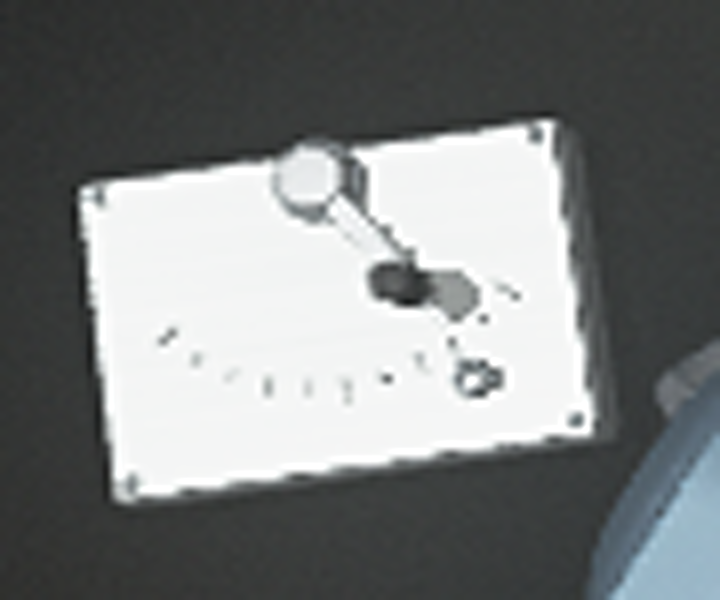

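The crop shows the lever now pointing at the rider: knob top at about (183.5,232.3), base at (186.5,233.4), rider at (194.9,245.4), hub at (173.5,218.7). I'll quantify the angle.

```bash
python3 - <<'E'
from h import *
np.set_printoptions(precision=3,suppress=True)
f=lambda x,y,z:atz([135+x/8,195+y/7.5],"top",z)
kt,kb,r,rp,h=f(385,280,.099),f(418,292,.065),f(477,378,.055),f(480,378,.05),f(308,178,.066)
T=np.array([f(x,y,.046) for x,y in([168,336],[197,359],[232,375],[268,388],[308,388],[347,390],[387,378],[421,361],[452,342],[484,318],[508,291])])
from scipy.optimize import least_squares
tc=least_squares(lambda q:np.hypot(T[:,0]-q[0],T[:,1]-q[1])-q[2],[.48,.15,.07]).x
print("knob",kt,kb,"rider",r,"hub",h,"ticks",tc)
for P in(h[:2],tc[:2],PIV):
    g=lambda v:(round(np.arctan2(*(v[:2]-P)[::-1])%6.283,3),round(np.hypot(*(v[:2]-P)),4))
    print(P,"kt",g(kt),"kb",g(kb),"r",g(r),g(rp))
# project expected
for a in (3.75,3.816,3.88):
    print(a,[np.round((proj([PIV[0]+d*np.cos(a),PIV[1]+d*np.sin(a),z],"top")-[135,195])*[8,7.5]) for d,z in((.052,.099),(.052,.065),(.082,.055))])
E
```

```text
knob [0.496 0.103 0.099] [0.494 0.1   0.065] rider [0.466 0.082 0.055] hub [0.532 0.136 0.066] ticks [0.533 0.137 0.072]
[0.532 0.136] kt (np.float64(3.874), np.float64(0.0495)) kb (np.float64(3.897), np.float64(0.0527)) r (np.float64(3.819), np.float64(0.0859)) (np.float64(3.821), np.float64(0.0858))
[0.533 0.137] kt (np.float64(3.88), np.float64(0.0508)) kb (np.float64(3.902), np.float64(0.054)) r (np.float64(3.824), np.float64(0.0872)) (np.float64(3.825), np.float64(0.0871))
[0.532 0.135] kt (np.float64(3.864), np.float64(0.0484)) kb (np.float64(3.888), np.float64(0.0517)) r (np.float64(3.813), np.float64(0.0849)) (np.float64(3.814), np.float64(0.0848))
3.75 [array([377., 299.]), array([400., 306.]), array([458., 380.])]
3.816 [array([386., 293.]), array([409., 300.]), array([472., 371.])]
3.88 [array([394., 287.]), array([418., 294.]), array([485., 361.])]
```

View pics/s2.png

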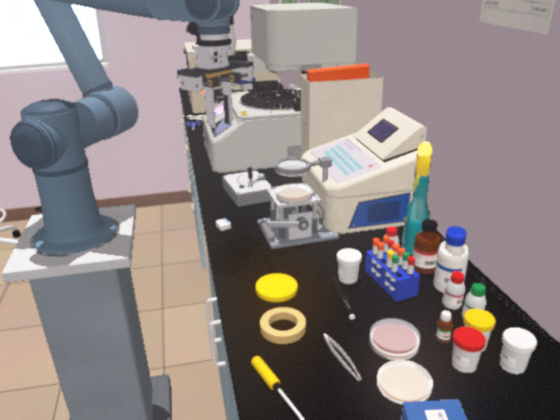

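The side view shows nothing disturbed: bar, dish and coverslips (223,225) are all in place. Vision puts the knob about 0.05 rad past the rider. I'll check that with averaged frames and an overlay of the predicted knob outlines.

```bash
cat >> h.py <<'E'
def avg(c,n): return np.mean([vision.snapshot(c).astype(float) for _ in range(n)],0)
def darkfit(im,box,thr):
    u0,v0,u1,v1=box;g=im[v0:v1,u0:u1].mean(2);w=np.clip(thr-g,0,None);v,u=np.mgrid[v0:v1,u0:u1]
    return np.array([(w*u).sum(),(w*v).sum()])/w.sum()
E
python3 - <<'E'
from h import *
np.set_printoptions(precision=2,suppress=True)
t=avg("top",6);s=avg("side",6);np.savez("av.npz",t=t,s=s)
kt=darkfit(t,(178,226,192,240),95);print("dark knob centroid top",kt)
P=np.array([.534,.136])
pt=lambda a,d,z:proj([P[0]+d*np.cos(a),P[1]+d*np.sin(a),z],c)
out=[]
for c,im,(u0,v0,u1,v1) in(("top",t,(160,205,210,255)),("side",s,(220,150,270,200))):
    o=cv2.resize(im[v0:v1,u0:u1].astype(np.uint8)[:,:,::-1],(400,400),interpolation=cv2.INTER_CUBIC)
    o2=o.copy();f=lambda q:tuple(int(x) for x in (q-[u0,v0]+.5)*8)
    for a,col in((3.76,(255,0,0)),(3.82,(0,255,0)),(3.88,(0,0,255))):
        cv2.line(o2,f(pt(a,.052,.065)),f(pt(a,.052,.099)),col,1);cv2.line(o2,f(pt(a,.07,.046)),f(pt(a,.09,.046)),col,1);cv2.line(o2,f(pt(a,0,.062)),f(pt(a,.04,.062)),col,1)
        print(c,a,"knob mid",pt(a,.052,.084))
    out.append(np.hstack([o,o2]))
cv2.imwrite("pics/ov.png",cv2.resize(np.vstack(out),(600,600),interpolation=cv2.INTER_AREA))
E
```

```text
dark knob centroid top [185.53 232.82]
top 3.76 knob mid [183.23 234.37]
top 3.82 knob mid [184.25 233.63]
top 3.88 knob mid [185.24 232.82]
side 3.76 knob mid [248.46 171.69]
side 3.82 knob mid [249.22 171.93]
side 3.88 knob mid [250.03 172.14]
```

View pics/ov.png

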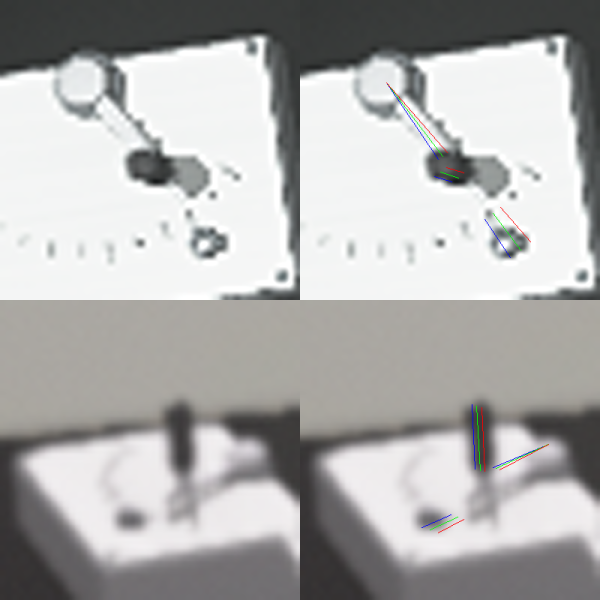

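The overlay shows the knob at about 3.88 (red line) and the rider between blue and green, at about 3.81. The lever is about 0.065 too far, so I'll re-grasp and move it back by that.

```bash
python3 - <<'E'
from h import *
np.set_printoptions(precision=2,suppress=True)
a1=3.816;a2=a1-.066
manip.goto(*knobpose(a1,r=.049,z=.2))
p,o=knobpose(a1,r=.049);print(manip.servo_line(p,vel=.12,stop_force=8))
command_gripper(0.0,f_grip=6)
p,o=knobpose(a2,r=.049);manip.servo_line(p,o,vel=.03);print(sensors.read_state()["ft_force"])
command_gripper(.45)
p,o=knobpose(a2,r=.049,z=.2);manip.servo_line(p,vel=.2)
manip.goto([.40,-.1,.3],[DOWN,0,2.2])
print(sensors.read_state()["clock"])
t=avg("top",6);s=avg("side",6)
print("dark knob centroid top",darkfit(t,(178,226,192,240),95))
P=np.array([.534,.136])
pt=lambda a,d,z:proj([P[0]+d*np.cos(a),P[1]+d*np.sin(a),z],c)
out=[]
for c,im,(u0,v0,u1,v1) in(("top",t,(160,205,210,255)),("side",s,(220,150,270,200))):
    o=cv2.resize(im[v0:v1,u0:u1].astype(np.uint8)[:,:,::-1],(400,400),interpolation=cv2.INTER_CUBIC)
    o2=o.copy();f=lambda q:tuple(int(x) for x in (q-[u0,v0]+.5)*8)
    for a,col in((3.76,(255,0,0)),(3.82,(0,255,0)),(3.88,(0,0,255))):
        cv2.line(o2,f(pt(a,.052,.065)),f(pt(a,.052,.099)),col,1);cv2.line(o2,f(pt(a,.07,.046)),f(pt(a,.09,.046)),col,1);cv2.line(o2,f(pt(a,0,.062)),f(pt(a,.04,.062)),col,1)
    out.append(np.hstack([o,o2]))
cv2.imwrite("pics/ov2.png",cv2.resize(np.vstack(out),(600,600),interpolation=cv2.INTER_AREA))
# stand: bar line
g=t[:,:,:].mean(2);np.set_printoptions(precision=0,linewidth=200);print(g[236:250:1,312:348:2])
E
```

```text
False
[-2.42  0.62  2.44]
17.125
dark knob centroid top [184.5  233.49]
[[183. 212.  42.  48.  46.  46.  46.  45.  46.  45.  45.  45.  44.  44.  45.  43.  44.  44.]
 [177. 224.  42.  44.  48.  46.  45.  45.  44.  44.  44.  43.  44.  43.  42.  43.  42.  44.]
 [173. 203.  40.  43.  46.  44.  44.  44.  43.  42.  41.  40.  40.  39.  37.  38.  40.  44.]
 [149. 211.  34.  36.  39.  42.  49.  48.  55.  62.  64.  87.  84.  87. 131. 112.  69.  43.]
 [ 88.  99. 153. 121. 124. 129. 129. 133. 135. 137. 138. 138. 139. 140. 139. 140. 138.  42.]
 [ 94.  99. 155. 150. 151. 151. 152. 151. 153. 153. 156. 156. 157. 158. 157. 156. 155.  42.]
 [ 82. 110. 183. 179. 178. 176. 175. 172. 170. 168. 167. 165. 164. 160. 159. 158. 156.  42.]
 [ 82. 110. 166. 160. 159. 158. 157. 156. 156. 155. 153. 153. 152. 151. 150. 148. 147.  43.]
 [ 83. 107. 146. 143. 141. 140. 139. 139. 139. 138. 137. 140. 138. 138. 136. 134. 129.  43.]
 [ 82. 102. 128. 124. 122. 119. 117. 111.  88.  85.  66.  64.  63.  60.  50.  48.  44.  43.]
 [ 71.  91.  52.  51.  49.  44.  44.  43.  41.  40.  38.  40.  38.  38.  38.  37.  39.  44.]
 [ 51.  51.  40.  40.  40.  40.  40.  40.  41.  43.  43.  43.  41.  40.  40.  40.  44.  43.]
 [ 46.  46.  43.  42.  45.  44.  44.  45.  45.  44.  44.  44.  44.  43.  45.  45.  45.  44.]
 [ 47.  46.  46.  46.  45.  45.  45.  45.  45.  45.  44.  44.  44.  45.  44.  44.  44.  44.]]
```

View pics/ov2.png

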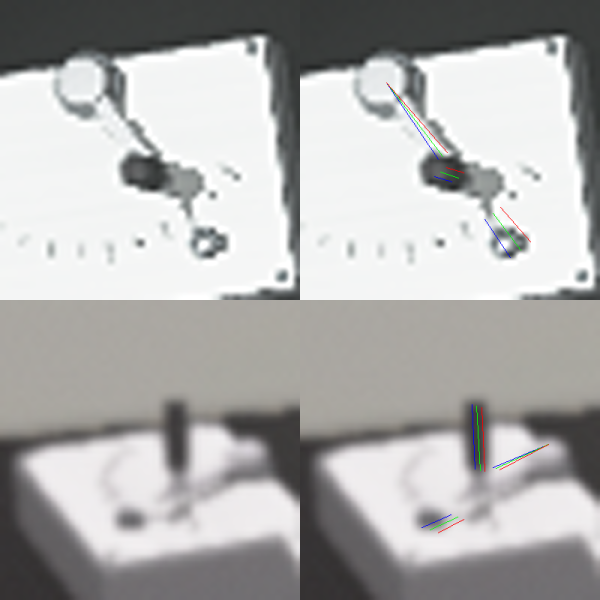

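The lever now aligns with the rider: knob about 3.83, rider about 3.82, in both views. Next is the cam lever.

```bash
cat >> h.py <<'E'
SH=np.array([.575,-.269,.060]);Y=.04;OR=[DOWN,0,np.pi/2+Y]
def campose(th,dz=-.011):
    f=.17+th;x=-.1*np.cos(f);return [SH[0]+x*np.cos(Y),SH[1]+x*np.sin(Y),SH[2]+.1*np.sin(f)+dz]
E
python3 - <<'E'
from h import *
np.set_printoptions(precision=3,suppress=True)
print(manip.solve_ik(campose(1.4),OR))
p=campose(0)
manip.goto([p[0],p[1],.2],OR)
print(manip.servo_line(p,vel=.1,stop_force=8),sensors.read_state()["tool_pos"])
f0=sensors.read_state()["ft_force"]
command_gripper(0.0,f_grip=20)
s=sensors.read_state();print("closed",s["width"]*94,s["grasp_force"],s["ft_force"]-f0,s["clock"])
for th in np.linspace(.1,.5,5):
    manip.servo_line(campose(th),vel=.06);s=sensors.read_state();print(round(th,2),s["ft_force"]-f0,round(s["width"]*94,1))
print(s["clock"])
cv2.imwrite("pics/s3.png",cv2.resize(vision.snapshot("side")[130:270,200:380,::-1],(720,560),interpolation=cv2.INTER_CUBIC))
E
```

```text
[-0.616  0.272  1.648  0.     1.222 -0.656]
False [ 0.477 -0.273  0.067]
closed 15.474591495373511 20.0069797039032 [ 1.874  0.381 -1.326] 20.625
0.1 [ 2.573 -1.391 -3.687] 15.1
0.2 [ 1.196 -2.111 -3.881] 15.6
0.3 [-3.611 -2.222 -1.799] 15.6
0.4 [-6.956 -3.057 -0.012] 15.3
0.5 [-10.885  -1.902   3.334] 15.5
22.2083
```

View pics/s3.png

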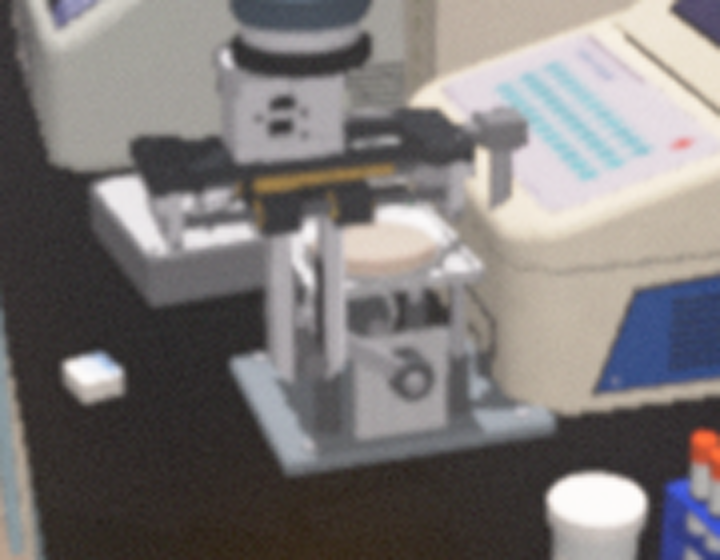

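The crop shows the bar between the fingers, the lever raised about 0.5 rad and the dish in place. I'll continue the swing with force monitoring.

```bash
python3 - <<'E'
from h import *
np.set_printoptions(precision=3,suppress=True)
for th in np.linspace(.6,1.4,9):
    manip.servo_line(campose(th),vel=.06);s=sensors.read_state();print(round(th,2),s["ft_force"],round(s["width"]*94,1))
    if np.linalg.norm(s["ft_force"])>35: print("stop");break
manip.pause(.3);s=sensors.read_state();print(s["clock"],s["ft_force"],s["tool_pos"])
cv2.imwrite("pics/s4.png",cv2.resize(vision.snapshot("side")[130:270,200:380,::-1],(720,560),interpolation=cv2.INTER_CUBIC))
for n in("cam_grip","cam_shaft","dish"):print(n,[(np.round(r["uv"],1),round(r["conf"],2)) for r in finder.landmark_of(n,"side")[:2]],proj(np.array(campose(1.4,0)),"side"),proj(SH,"side"))
E
```

```text
0.6 [-14.819  -0.829   7.845] 15.5
0.7 [-17.957   1.081  13.326] 15.1
0.8 [-21.266   3.183  19.439] 15.1
0.9 [-15.623   2.67   19.08 ] 14.9
1.0 [-12.126   2.773  16.957] 15.4
1.1 [-7.875  2.019 13.442] 15.5
1.2 [-7.287  1.644 11.027] 15.5
1.3 [-6.646  0.494  8.16 ] 15.1
1.4 [-3.953 -0.403  6.54 ] 15.4
25.4083 [-4.762  0.385  7.683] [ 0.575 -0.269  0.151]
cam_grip [(array([310.5, 190.9]), 0.88)] [310.867 195.236] [310.508 234.355]
cam_shaft [(array([304.9, 232. ]), 0.82)] [310.867 195.236] [310.508 234.355]
dish [(array([276.2, 288.9]), 0.95), (array([295.2, 187.5]), 0.78)] [310.867 195.236] [310.508 234.355]
```

View pics/s4.png

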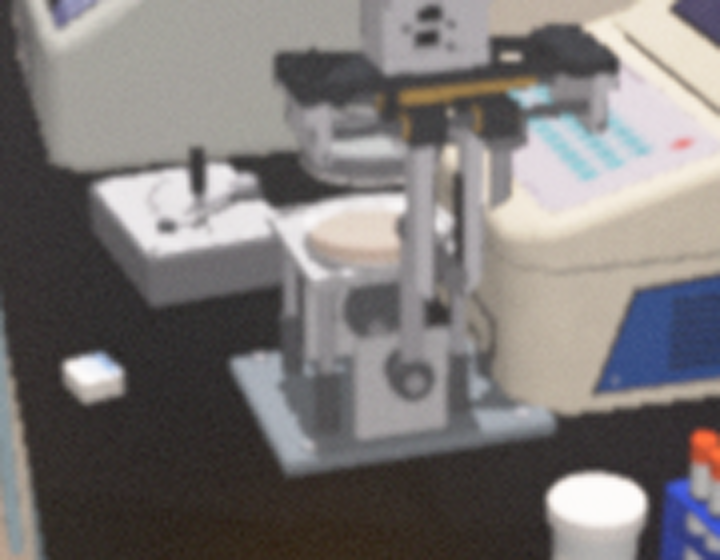

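The lever strip runs from the hub at about (302.5,224.5) to its top at about (301.5,187), in full-picture pixels. I'll compare that with projections at candidate angles.

```bash
python3 - <<'E'
from h import *
np.set_printoptions(precision=1,suppress=True)
from scipy.optimize import least_squares
s=avg("side",4).astype(np.uint8)
f=lambda q:tuple(int(x) for x in (q-np.array([270,160])+.5)*8)
o=cv2.resize(s[160:240,270:340,::-1],(560,640),interpolation=cv2.INTER_CUBIC);o2=o.copy()
# anchor on seen shaft end (302.5,224.5): find shaft x shift from picture
for yy in(.038,.045):
  for dx in(0,-.004):
    h=SH+[dx-yy*np.sin(Y),yy,0];print(yy,dx,"hub",proj(h,"side"),[(t,proj(h+.1*np.array([-np.cos(.17+t),0,np.sin(.17+t)]),"side")) for t in(1.2,1.4,1.6)])
h=SH+[-.0018,.045,0]
for t,c in((1.3,(255,0,0)),(1.4,(0,255,0)),(1.5,(0,0,255))):
    cv2.line(o2,f(proj(h,"side")),f(proj(h+.1*np.array([-np.cos(.17+t),0,np.sin(.17+t)]),"side")),c,1)
cv2.imwrite("pics/z.png",cv2.resize(np.hstack([o,o2]),(800,457),interpolation=cv2.INTER_AREA))
E
```

```text
0.038 0 hub [305.5 227.1] [(1.2, array([297.4, 190.5])), (1.4, array([305.7, 188.8])), (1.6, array([313.9, 188.7]))]
0.038 -0.004 hub [303.9 227.3] [(1.2, array([295.7, 190.7])), (1.4, array([304., 189.])), (1.6, array([312.3, 188.9]))]
0.045 0 hub [304.6 225.8] [(1.2, array([296.5, 189.4])), (1.4, array([304.8, 187.7])), (1.6, array([313. , 187.6]))]
0.045 -0.004 hub [303. 226.] [(1.2, array([294.8, 189.5])), (1.4, array([303.1, 187.9])), (1.6, array([311.3, 187.8]))]
```

View pics/z.png

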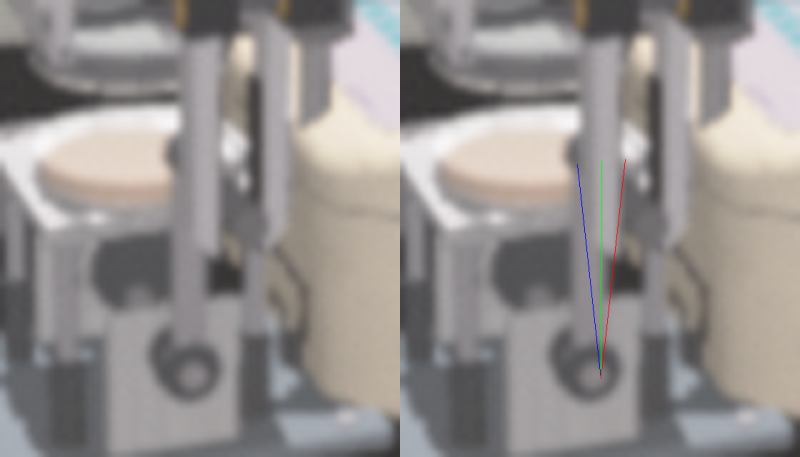

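The lever looks upright, within about 0.05 rad. The forces and the hub position both suggest the shaft is about 3 mm nearer than I assumed, so I'll trim by that, check the view and readings, and hand in.

```bash
python3 - <<'E'
from h import *
np.set_printoptions(precision=3,suppress=True)
p=np.array(campose(1.4))+[-.003,0,0]
manip.servo_line(p,vel=.02);manip.pause(.5)
s=sensors.read_state();print(s["clock"],s["ft_force"],s["tool_pos"],s["width"]*94,s["grasp_force"],np.abs(s["dq"]).max())
print(manip.hand_in())
E
```

```text
26.6083 [-2.784 -0.61   6.281] [ 0.573 -0.27   0.151] 15.332627098320343 20.003094971179962 0.0010656988683964838
the job is handed in; nothing more can be done
None
```

I handed the job in at 26.6 s, with the dimmer lever pointing at the index rider (about 0.01 rad off by camera) and the gripper holding the cam lever upright with a 20 N grip. The lever's uprightness is only judged by eye to about 0.05 rad, because a finger hid part of it. I saw no movement of the rider, dish or loose things in the pictures, but I took none after a final 3 mm trim and got no verdict back.

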